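# Put the check weights away in their block, in order of size

### The arm

A 6-joint arm with a two-finger parallel gripper is mounted at the origin on the work surface; the furniture and walls round the work are solid. World frame = base frame: x ahead of the robot, y to its left, z up, the work surface at z = 0. Lengths are in m, angles in rad, forces in N, time in s.
With the tool pointing down it reaches from about 0.2 to 0.875 m from the base axis. Payload 3.4 kg.
Tool frame: the origin (TCP) lies where the fingers leave the gripper's body, on its centre line; the fingertips stand 97 mm ahead of it and the grasp point (between the pads) lies 78 mm ahead of it (robot.tcp_to_grasp is the z of the grasp point in the tool frame, in m); z points along the fingers, y is the direction in which the jaws open and shut (so a half turn about z gives the same grasp; the last joint's range is limited). The gripper opens to 94 mm and grips with 3 to 60 N. Pads are 16 mm wide; open, the fingers measure 119 mm over their backs; the gripper's body (75 mm by 177 mm) begins 78 mm behind the grasp point.
Start: joints at [-1.277, 0.276, 1.505, -0, 1.361, -0.121], TCP at [0.232, -0.526, 0.303] pointing down, gripper open.
Joint ranges: [-2.89, 2.89], [-0.75, 2.08], [0.22, 2.7], [-1.18, 4.32], [0.11, 2.71], [-2.7, 2.7]. Speed limits (rad/s): [2.57, 2.57, 3.14, 3.14, 3.14, 3.14].

### API

Orientations are given as a rotation vector (axis times angle).
In Python, from station import robot gives the robot as it stands.
- The arm moves only by the shell command python3 -m handwheel 'ROWS' [FORCE]. ROWS is JSON, a list of rows, each an object of numbers: "ax", "ay", "az": the turn, a rotation vector about the tool's x, y, z in degrees; "dx", "dy", "dz": the shift along the tool's x, y, z in mm; "claw": the opening in per cent of the stroke, from 0 (shut) to 100 (fully open). A call has 1 to 20 rows; each row shifts and turns the commanded pose from where the row before left it, along the tool's axes as they then stand; what a row does not reach is not made up. A row lasts 1/8 s, in which the tool goes at most 62.5 mm and 10.7 degrees, less where a joint would pass 70% of its speed; a pose out of reach is approached as far as the arm can. A call is refused whole if a number of a shift passes 62.5 or a number of a turn 10.7, either way. A call with a gripper value outside its range is refused whole. The fingers move at their own pace and stop on an object; FORCE is the grip in N (left out, the last holds). Time passes only in rows, so rows that do not move let the fingers close. It gives the time, the measured TCP pose, the force and the opening at its end, in the units of the state.
- robot.get_state(): the state, without advancing time (a new reading comes with each control period).
- robot.camera(name): name is "scene" or "top" or "wrist"; returns (picture, depth): 384x512x3 uint8, red, green, blue; 384x512 float32, m along the optical axis (not along the pixel's ray), 0 where there is no reading.
- robot.camera_info(name): a dict with "vfov" (degrees; the focal length in pixels is half the picture's height over the tangent of half this angle, whatever the lens; pixels are square), "cx", "cy" (the principal point, pixels), "k1" (the pictures are not rectified: a ray, as slopes to the right and down, at radius r is drawn at 1 + k1 r^2 times it, then the intrinsics apply), "R" (3x3) and "t" (3): a world point X has camera coordinates R X + t. Camera axes: x right, y down, z forward; pixel columns grow to the right and rows downward; lengths in m; the calibration is good to about 2 mm. A picture is of the moment at which its call begins: read the wrist's pose just before it. camera_info takes no time and is no camera call; for the wrist camera it gives the pose at the moment of the call.
- robot.sign_off(): hands the job in, once; it reports no verdict.
The state is a dict: "time": time; "q": joint angles; "joint_vel": joint speeds; "joint_efforts": joint torques, N m; "position": TCP position; "ee_rot": TCP orientation; "contact_force": force on the tool from outside, world axes, zero at the start; "moment": the same for the moment, N m; "grip_width": finger opening in m.
Only numpy, scipy, OpenCV 4.12 (cv2) and the standard library are available. Lean on these libraries where they do the work, as an engineer would, in place of code of your own. Each camera call takes 0.05 s, during which the arm holds its last target.

### The job

The check of the counter scale is finished: put the four steel check weights away in their wooden block, in order of size, the largest in the largest well and so on down to the smallest in the smallest. Each must stand upright, flat on the green pad inside its own well, and none may be tipped over on the way.

Things in the scene. Friction and masses are not known exactly. Their poses are not given: they have to be found in the camera images.
- weight_500g (a point): the largest of four loose bright-steel check weights: round body 40 mm across and 46 mm high, above it a thin neck 14 mm long and a round grip knob 24 mm across and 12 mm high; 72 mm high in all, standing upright; this point lies on its axis half-way up, 36 mm above its underside (middle of the knob 30 mm above this point); z up along its axis; mass about 500 g
- weight_200g (a point): the second largest of four loose bright-steel check weights: round body 32 mm across and 27 mm high, above it a thin neck 14 mm long and a round grip knob 20 mm across and 12 mm high; 53 mm high in all, standing upright; this point lies on its axis half-way up, 26.5 mm above its underside (middle of the knob 20.5 mm above this point); z up along its axis; mass about 200 g
- weight_100g (a point): the second smallest of four loose bright-steel check weights: round body 25 mm across and 22 mm high, above it a thin neck 14 mm long and a round grip knob 17 mm across and 12 mm high; 48 mm high in all, standing upright; this point lies on its axis half-way up, 24 mm above its underside (middle of the knob 18 mm above this point); z up along its axis; mass about 100 g
- weight_50g (a point): the smallest of four loose bright-steel check weights: round body 18 mm across and 20 mm high, above it a thin neck 14 mm long and a round grip knob 14 mm across and 12 mm high; 46 mm high in all, standing upright; this point lies on its axis half-way up, 23 mm above its underside (middle of the knob 17 mm above this point); z up along its axis; mass about 50 g
- seat_500g: round green pad on the floor of the largest of four wells in a fixed brown wooden block; the well is 56 mm across with an upright wall 6.5 mm high; origin at the centre of the pad's upper face, 9.5 mm above the table; z up. The block is 207 x 76 mm and 16 mm high, lies flat at a varying heading, and its wells stand in one row in order of size
- seat_200g: round green pad on the floor of the second largest of four wells in a fixed brown wooden block; the well is 48 mm across with an upright wall 6.5 mm high; origin at the centre of the pad's upper face, 9.5 mm above the table; z up. The block is 207 x 76 mm and 16 mm high, lies flat at a varying heading, and its wells stand in one row in order of size
- seat_100g: round green pad on the floor of the second smallest of four wells in a fixed brown wooden block; the well is 41 mm across with an upright wall 6.5 mm high; origin at the centre of the pad's upper face, 9.5 mm above the table; z up. The block is 207 x 76 mm and 16 mm high, lies flat at a varying heading, and its wells stand in one row in order of size
- seat_50g: round green pad on the floor of the smallest of four wells in a fixed brown wooden block; the well is 34 mm across with an upright wall 6.5 mm high; origin at the centre of the pad's upper face, 9.5 mm above the table; z up. The block is 207 x 76 mm and 16 mm high, lies flat at a varying heading, and its wells stand in one row in order of size
Mind the look-alikes: they are no part of the job. What is shaped like the part that bears weight_500g but pink, purple or red is not meant.

How it is judged:
At the end, for the whole second after the job is handed in: Each check weight stands upright (within 0.08 rad) and at rest in the well of its own size: its axis within 10.5 mm of the centre of that well's pad and its underside on the pad within 3 mm (horizontal distance between weight_500g and seat_500g below 0.0105 m and z of weight_500g in the frame of seat_500g between 0.033 and 0.039 m and angle between each of weight_500g, weight_200g, weight_100g, weight_50g's own z axis and vertical below 0.08 rad and linear speed of each of w_500g, w_200g, w_100g, w_50g below 0.02 m/s and horizontal distance between weight_200g and seat_200g below 0.0105 m and z of weight_200g in the frame of seat_200g between 0.0235 and 0.0295 m and horizontal distance between weight_100g and seat_100g below 0.0105 m and z of weight_100g in the frame of seat_100g between 0.021 and 0.027 m and horizontal distance between weight_50g and seat_50g below 0.0105 m and z of weight_50g in the frame of seat_50g between 0.02 and 0.026 m); the robot touches nothing.
It fails at once if a check weight is tipped over (leans more than 0.8 rad) (angle between any of weight_500g, weight_200g, weight_100g, weight_50g's own z axis and vertical above 0.8 rad).
It also fails if it takes over 112 s, if anything falls off the work surface, if the arm or the gripper's body presses on something with over 40 N, if the wrist force passes 120 N, or if a joint passes its speed limit or range.

## Working session

There is one attempt and no reset: what is moved stays moved. The work goes in short steps, Python scripts to look and compute and a shell command to move; the robot and the scene stay as the last step left them, time stands still between calls to the robot, and variables do not carry over. Pictures are saved under pics/ and viewed, and the job is handed in when it is done.

```bash
ls; mkdir -p pics
python3 - <<'E'
from station import robot
import cv2
print(robot.get_state())
for n in("scene","top","wrist"):
    i=robot.camera_info(n);print(n,i)
    p,d=robot.camera(n);cv2.imwrite(f"pics/{n}0.png",p[:,:,::-1])
    import numpy as np;np.save(f"pics/{n}0d.npy",d)
E
```

```text
pics
{'time': 0.0, 'q': array([-1.27701096e+00,  2.76566362e-01,  1.50610553e+00, -8.68903055e-06,
        1.36068716e+00, -1.21010598e-01]), 'joint_vel': array([ 0.00158827, -0.0006284 ,  0.00192386, -0.00050257,  0.00104449,
        0.00188171]), 'joint_efforts': array([-1.91387144e-04, -4.04582369e+01, -2.37231016e+01,  6.98962226e-02,
        3.47246777e-02, -1.55144226e-04]), 'position': array([ 0.23160089, -0.52587084,  0.30183192]), 'ee_rot': array([-3.07254640e+00, -6.46539560e-01,  2.52552326e-04]), 'contact_force': array([-0.38150743, -0.45812457,  0.0756167 ]), 'moment': array([-0.0323622 ,  0.04718715, -0.05540303]), 'grip_width': 0.09359359992857137}
scene {'vfov': 46.01741305435737, 'cx': 257.06226953779975, 'cy': 197.57006389954321, 'k1': 0.05122169717526356, 'R': array([[-0.84146114, -0.5400748 ,  0.01619754],
       [-0.24104174,  0.34838705, -0.90582854],
       [ 0.48357215, -0.7661238 , -0.42333473]]), 't': array([0.37894923, 0.13011294, 1.14191619])}
top {'vfov': 46.52765878379645, 'cx': 249.8517908051402, 'cy': 189.58078308037273, 'k1': -0.02040278913913349, 'R': array([[ 0.02129639, -0.99968365,  0.01338169],
       [-0.99318458, -0.02268826, -0.11432248],
       [ 0.11458992, -0.01085583, -0.99335356]]), 't': array([0.04053034, 0.44307374, 1.26947912])}
wrist {'vfov': 63.0305319949596, 'cx': 256.98463281228607, 'cy': 191.17687742629795, 'k1': -0.02808867568562066, 'R': array([[ 0.4024026 , -0.91546168, -0.00143323],
       [-0.88721272, -0.39037038,  0.24589543],
       [-0.22566733, -0.09767738, -0.9692953 ]]), 't': array([-0.5749685 , -0.02513993,  0.39020161])}
```

View pics/scene0.png

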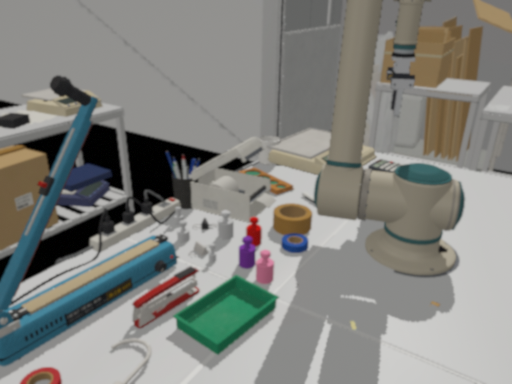

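View pics/top0.png

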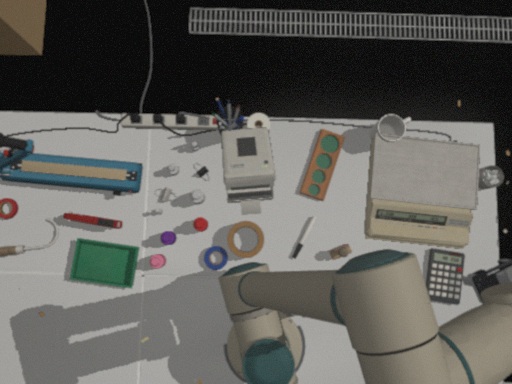

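View pics/wrist0.png

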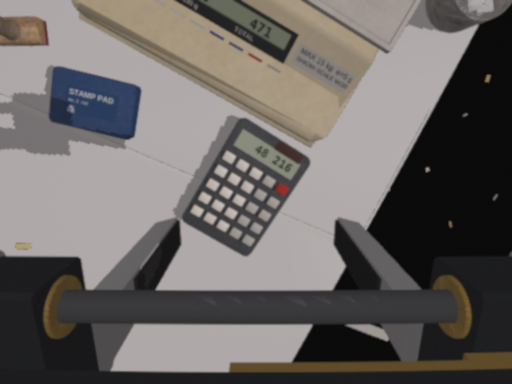

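The scene and top views show the brown block with four green wells at about (323,165) in the top view. The bright weights are somewhere around (150–205, 140–215) there. I'll zoom in.

Run:
```python
import cv2
p=cv2.imread("pics/top0.png");s=cv2.imread("pics/scene0.png")
cv2.imwrite("pics/z1.png",cv2.resize(p[125:275,140:290],None,fx=4,fy=4,interpolation=cv2.INTER_CUBIC))
cv2.imwrite("pics/z2.png",cv2.resize(s[150:290,140:320],None,fx=4,fy=4,interpolation=cv2.INTER_CUBIC))
cv2.imwrite("pics/z3.png",cv2.resize(p[120:210,285:365],None,fx=6,fy=6,interpolation=cv2.INTER_CUBIC))
```

```text
(no output)
```

View pics/z1.png

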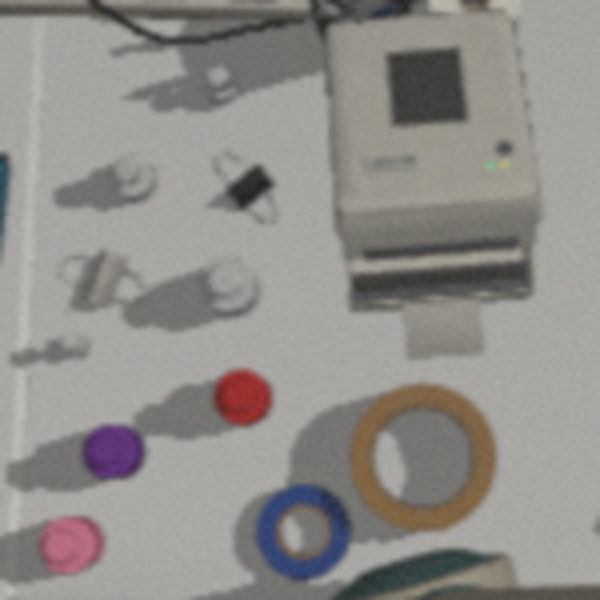

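View pics/z2.png

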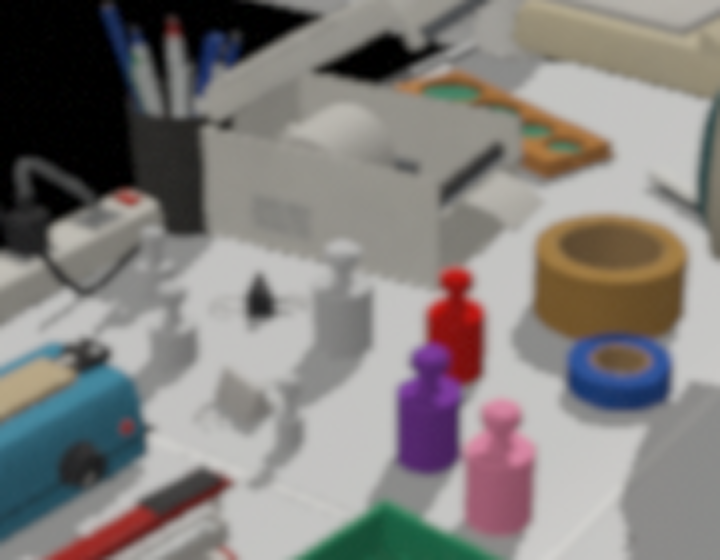

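View pics/z3.png

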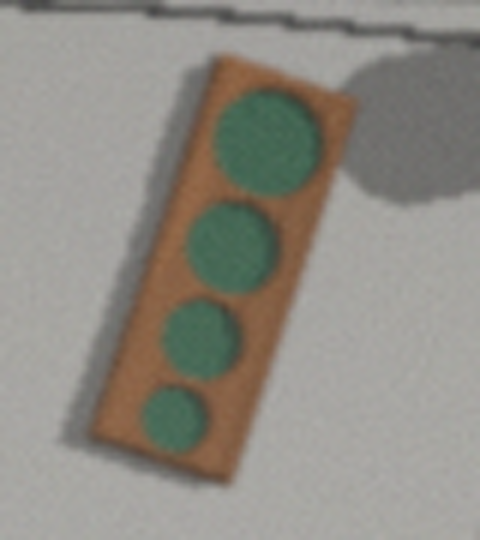

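The top view shows the weights at roughly these pixels: 500 g (198,196), 200 g (174,170), 100 g in shadow near the power strip (194,146), and 50 g (157,212). The coloured ones are the decoys. Next I'll measure the positions.

```bash
cat > h.py <<'E'
import numpy as np, cv2, json
from station import robot
def cal(i):
    f=192/np.tan(np.radians(i["vfov"])/2); return f,i["cx"],i["cy"],i["k1"],np.array(i["R"]),np.array(i["t"])
def slopes(i,uv):
    f,cx,cy,k,R,t=cal(i); uv=np.atleast_2d(uv).astype(float)
    d=(uv-[cx,cy])/f; s=d.copy()
    for _ in range(8): s=d/(1+k*(s**2).sum(1,keepdims=True))
    return s
def plane(i,uv,z):
    f,cx,cy,k,R,t=cal(i); s=slopes(i,uv); r=np.c_[s,np.ones(len(s))]@R; C=-R.T@t
    return C+r*((z-C[2])/r[:,2])[:,None]
def cloud(i,d):
    f,cx,cy,k,R,t=cal(i); v,u=np.mgrid[:384,:512]; s=slopes(i,np.c_[u.ravel(),v.ravel()])
    P=np.c_[s,np.ones(len(s))]*d.ravel()[:,None]; W=(P-t)@R; W[d.ravel()==0]=np.nan
    return W.reshape(384,512,3)
def proj(i,X):
    f,cx,cy,k,R,t=cal(i); c=np.atleast_2d(X)@R.T+t; s=c[:,:2]/c[:,2:]; 
    return s*(1+k*(s**2).sum(1,keepdims=True))*f+[cx,cy]
def ell(mask,amin=100):
    cs,_=cv2.findContours(mask,cv2.RETR_EXTERNAL,cv2.CHAIN_APPROX_NONE)
    return sorted([(cv2.contourArea(c),cv2.fitEllipse(c)) for c in cs if cv2.contourArea(c)>amin],key=lambda a:-a[0])
E
python3 - <<'E'
from h import *
np.set_printoptions(precision=4,suppress=True)
i=robot.camera_info("top"); p=cv2.imread("pics/top0.png"); d=np.load("pics/top0d.npy"); W=cloud(i,d)
hsv=cv2.cvtColor(p,cv2.COLOR_BGR2HSV)
m=cv2.inRange(hsv,(40,60,30),(90,255,255)); m[:,:290]=0;m[:,350:]=0;m[210:]=0
for a,e in ell(m,40): print("well",a,e[0],e[1],plane(i,e[0],.0095)[0])
for n,c,h in(("500",(198,196),.072),("200",(174,170),.053),("100",(194,146),.048),("50",(157,212),.046)):
    w=W[c[1]-9:c[1]+10,c[0]-9:c[0]+10].reshape(-1,3); z=w[:,2]
    q=w[z>h-.012]; b=w[(z>.008)]
    print(n,len(q),np.nanmean(q,0),np.nanmax(z),len(b),b.mean(0),"table",np.nanmedian(w[z<.006],0) if (z<.006).any() else None)
# obstacle heights map
for n,(u0,u1,v0,v1) in dict(printer=(222,275,128,202),strip=(120,220,112,130),cup=(215,245,95,128),mug=(375,410,115,140),scale=(370,480,135,245),stapler=(62,122,210,230),red=(194,208,218,231),binder=(155,175,190,202)).items():
    w=W[v0:v1,u0:u1].reshape(-1,3); w=w[w[:,2]>.01]; print(n,np.nanpercentile(w,2,0),np.nanpercentile(w,98,0))
E
```

```text
well 183.5 (329.2629699707031, 143.48867797851562) (14.878257751464844, 15.852304458618164) [ 0.5875 -0.1835  0.0095]
well 121.5 (323.068603515625, 160.90853881835938) (12.124728202819824, 12.906146049499512) [ 0.5344 -0.1651  0.0095]
well 83.0 (318.0412292480469, 176.11817932128906) (9.806981086730957, 10.995851516723633) [ 0.4885 -0.1503  0.0095]
well 51.5 (313.8326416015625, 189.37921142578125) (7.822790145874023, 8.680574417114258) [ 0.4488 -0.138   0.0095]
500 58 [0.4186 0.2024 0.0708] 0.07606723769488934 170 [0.4166 0.2009 0.0517] table [ 0.4259  0.1922 -0.0003]
200 39 [0.4982 0.2775 0.0519] 0.05802123291999474 104 [0.4957 0.2757 0.0348] table [ 0.4947  0.2693 -0.0002]
100 29 [0.5688 0.2159 0.0468] 0.053075352321617274 64 [0.567  0.2149 0.0317] table [ 0.5705  0.2203 -0.0005]
50 21 [0.3756 0.3154 0.0437] 0.04674686058131148 38 [0.375  0.3137 0.0329] table [ 0.3699  0.3215 -0.0007]
printer [ 0.4103 -0.005   0.0532] [0.5974 0.1242 0.2119]
strip [0.6152 0.1455 0.013 ] [0.6602 0.4276 0.1131]
cup [0.6    0.077  0.0181] [0.6657 0.153  0.1542]
mug [ 0.5896 -0.3957  0.0112] [ 0.6578 -0.3042  0.0896]
scale [ 0.3048 -0.5867  0.0358] [ 0.592  -0.2955  0.0784]
stapler [0.3275 0.4234 0.017 ] [0.3619 0.5708 0.0634]
red [0.3217 0.1719 0.0172] [0.3556 0.206  0.0742]
binder [0.4068 0.2891 0.0103] [0.4364 0.3054 0.0233]
```

Run:
```python
from h import *
from scipy.spatial.transform import Rotation as Ro
np.set_printoptions(precision=4,suppress=True)
s=robot.get_state(); i=robot.camera_info("wrist"); f,cx,cy,k,R,t=cal(i); C=-R.T@t
T=Ro.from_rotvec(s["ee_rot"]).as_matrix(); print("tool axes",T); print("cam in tool",T.T@(C-s["position"]),"axes in tool",(R@T))
i=robot.camera_info("top"); W=cloud(i,np.load("pics/top0d.npy"))
for y0,y1,x0,x1 in((.16,.3,.6,.7),(.06,.16,.59,.68),(-.02,.13,.40,.46),(-.02,.13,.46,.62),(.33,.5,.4,.56),(-.02,.16,.2,.35)):
    w=W.reshape(-1,3);w=w[(w[:,0]>x0)&(w[:,0]<x1)&(w[:,1]>y0)&(w[:,1]<y1)&(w[:,2]>.008)]
    print((x0,x1,y0,y1),len(w),w.min(0),w.max(0))
```

```text
tool axes [[ 0.9152  0.403  -0.0005]
 [ 0.403  -0.9152  0.0013]
 [ 0.0001 -0.0014 -1.    ]]
cam in tool [ 0.0712  0.0008 -0.0817] axes in tool [[-0.0007  1.     -0.0002]
 [-0.9693 -0.0007 -0.246 ]
 [-0.246   0.      0.9693]]
(0.6, 0.7, 0.16, 0.3) 758 [0.6009 0.1602 0.008 ] [0.6621 0.2999 0.0952]
(0.59, 0.68, 0.06, 0.16) 677 [0.5902 0.0601 0.0082] [0.6681 0.16   0.1683]
(0.4, 0.46, -0.02, 0.13) 1286 [ 0.4003 -0.0131  0.008 ] [0.46   0.1204 0.2158]
(0.46, 0.62, -0.02, 0.13) 2313 [ 0.46   -0.0102  0.0422] [0.62   0.1298 0.2156]
(0.4, 0.56, 0.33, 0.5) 1529 [0.4168 0.3683 0.0081] [0.5565 0.5    0.0747]
(0.2, 0.35, -0.02, 0.16) 2224 [ 0.2    -0.02    0.0085] [0.35   0.1598 0.555 ]
```

```bash
python3 -m handwheel '[{"az":-9.5,"dz":-14},{"az":-9.5,"dz":-14},{"az":-9.5,"dz":-14},{"az":-9.5,"dz":-14},{"az":-9.5,"dz":-14},{"az":-9.5,"dz":-14},{"az":-9.2,"dz":-14},{"dx":45,"dy":35},{"dx":45,"dy":35},{"dx":45,"dy":35},{"dx":45,"dy":35},{"dx":45,"dy":35},{"dx":45,"dy":35},{"dx":45,"dy":35},{"dx":45,"dy":35},{"claw":55},{}]' 20
```

```text
invalid input at $[0]: expected keys ax, ay, az, dx, dy, dz, claw
```

Run:
```python
from h import *
np.set_printoptions(precision=4,suppress=True)
s=robot.get_state();print(s["position"],s["ee_rot"],s["time"]);i=robot.camera_info("wrist");p,d=robot.camera("wrist");p=p[:,:,::-1].copy()
cv2.imwrite("pics/w1.png",p);W=cloud(i,d)
m=cv2.inRange(cv2.cvtColor(p,cv2.COLOR_BGR2HSV),(40,60,30),(90,255,255))
for a,e in ell(m,150): print(a,e[0],e[1],plane(i,e[0],.0095)[0],W[int(e[0][1]),int(e[0][0])])
```

```text
[ 0.2316 -0.526   0.302 ] [-3.0729 -0.6467  0.0003] 0.15
```

View pics/w1.png

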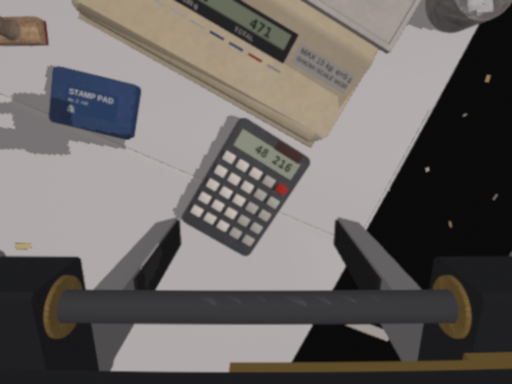

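The call was refused because each row needs all seven keys, so nothing moved. Same move again with full rows.

```bash
python3 -m handwheel '[{"ax":0,"ay":0,"az":-9.5,"dx":0,"dy":0,"dz":-14,"claw":55},{"ax":0,"ay":0,"az":-9.5,"dx":0,"dy":0,"dz":-14,"claw":55},{"ax":0,"ay":0,"az":-9.5,"dx":0,"dy":0,"dz":-14,"claw":55},{"ax":0,"ay":0,"az":-9.5,"dx":0,"dy":0,"dz":-14,"claw":55},{"ax":0,"ay":0,"az":-9.5,"dx":0,"dy":0,"dz":-14,"claw":55},{"ax":0,"ay":0,"az":-9.5,"dx":0,"dy":0,"dz":-14,"claw":55},{"ax":0,"ay":0,"az":-9.2,"dx":0,"dy":0,"dz":-14,"claw":55},{"ax":0,"ay":0,"az":0,"dx":55,"dy":38,"dz":0,"claw":55},{"ax":0,"ay":0,"az":0,"dx":55,"dy":38,"dz":0,"claw":55},{"ax":0,"ay":0,"az":0,"dx":55,"dy":38,"dz":0,"claw":55},{"ax":0,"ay":0,"az":0,"dx":55,"dy":38,"dz":0,"claw":55},{"ax":0,"ay":0,"az":0,"dx":55,"dy":38,"dz":0,"claw":55},{"ax":0,"ay":0,"az":0,"dx":55,"dy":38,"dz":0,"claw":55},{"ax":0,"ay":0,"az":0,"dx":55,"dy":38,"dz":0,"claw":55},{"ax":0,"ay":0,"az":0,"dx":0,"dy":0,"dz":0,"claw":55}]' 20
cat > wl.py <<'E'
from h import *
import sys
np.set_printoptions(precision=4,suppress=True)
s=robot.get_state();print(s["position"],s["ee_rot"],s["time"],s["grip_width"]);i=robot.camera_info("wrist");p,d=robot.camera("wrist");p=p[:,:,::-1].copy()
cv2.imwrite(f"pics/{sys.argv[1]}.png",p);np.save(f"pics/{sys.argv[1]}d.npy",d);W=cloud(i,d)
import pickle;pickle.dump(i,open(f"pics/{sys.argv[1]}.pkl","wb"))
E
cat > wells.py <<'E'
from wl import *
m=cv2.inRange(cv2.cvtColor(p,cv2.COLOR_BGR2HSV),(40,60,30),(90,255,255))
for a,e in ell(m,150): print(a,e[0],e[1],plane(i,e[0],.0095)[0],W[int(e[0][1]),int(e[0][0])])
E
python3 wells.py w2
```

```text
time: 2.08
position: [0.4823, -0.1628, 0.4004]
ee_rot: [-2.214, -2.228, -0.002]
contact_force: [-0.1, -0.2, -0.5]
grip_width: 0.0518
[ 0.4823 -0.1628  0.4004] [-2.2138 -2.2279 -0.002 ] 2.075 0.051784118327323284
822.5 (325.58892822265625, 173.98541259765625) (31.232791900634766, 33.68352508544922) [ 0.5882 -0.1838  0.0095] [ 0.5871 -0.1822  0.0103]
611.0 (291.29632568359375, 162.36138916015625) (27.42009925842285, 28.49860954284668) [ 0.5349 -0.1662  0.0095] [ 0.5345 -0.1657  0.0089]
448.0 (261.0899658203125, 152.07449340820312) (23.698089599609375, 24.248794555664062) [ 0.4888 -0.1508  0.0095] [ 0.4886 -0.1506  0.0099]
292.0 (234.7908172607422, 143.3539276123047) (19.193843841552734, 19.53453826904297) [ 0.4492 -0.1379  0.0095] [ 0.4481 -0.1373  0.0101]
```

View pics/w2.png

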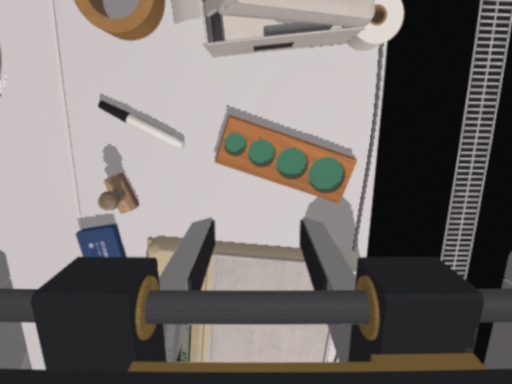

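Both views agree on the wells to about 1 mm. The wrist view shows them along the row from (235,143), the smallest, to (326,174), the largest. Now over to the weights.

```bash
python3 -m handwheel '[{"ax":0,"ay":0,"az":0,"dx":60,"dy":-10,"dz":0,"claw":55},{"ax":0,"ay":0,"az":0,"dx":60,"dy":-10,"dz":0,"claw":55},{"ax":0,"ay":0,"az":0,"dx":60,"dy":-10,"dz":0,"claw":55},{"ax":0,"ay":0,"az":0,"dx":60,"dy":-10,"dz":0,"claw":55},{"ax":0,"ay":0,"az":0,"dx":60,"dy":-10,"dz":0,"claw":55},{"ax":0,"ay":0,"az":0,"dx":60,"dy":-10,"dz":0,"claw":55},{"ax":0,"ay":0,"az":0,"dx":20,"dy":-5,"dz":0,"claw":55},{"ax":0,"ay":0,"az":0,"dx":0,"dy":0,"dz":0,"claw":55}]' 20
cat > wts.py <<'E'
from wl import *
for n,c,h,r in(("500",(.4186,.2024),.072,.012),("200",(.4982,.2775),.053,.01),("100",(.5688,.2159),.048,.0085),("50",(.3756,.3154),.046,.007)):
    near=np.hypot(W[...,0]-c[0],W[...,1]-c[1])<.025
    k=near&(W[...,2]>h-.006); b=near&(W[...,2]>.008)
    if k.sum()<5: print(n,"not seen");continue
    v,u=np.nonzero(k); print(n,k.sum(),(u.mean(),v.mean()),"cloud",W[k].mean(0),"ray",plane(i,(u.mean(),v.mean()),h)[0],"body",W[b].mean(0))
E
python3 wts.py w3
```

```text
time: 3.12
position: [0.4158, 0.2132, 0.4005]
ee_rot: [2.221, 2.221, -0.001]
contact_force: [0.7, -0.2, 0.2]
grip_width: 0.0516
[0.4158 0.2132 0.4005] [ 2.2206  2.2213 -0.0013] 3.125 0.051606128589828354
500 527 (np.float64(287.37381404174573), np.float64(228.87666034155598)) cloud [0.4317 0.2051 0.2188] ray [0.4584 0.1249 0.072 ] body [0.426  0.206  0.1393]
200 171 (np.float64(318.35087719298247), np.float64(117.28070175438596)) cloud [0.4983 0.2763 0.0519] ray [0.4981 0.2763 0.053 ] body [0.4957 0.2764 0.0361]
100 116 (np.float64(365.9655172413793), np.float64(162.11206896551724)) cloud [0.5693 0.2149 0.0467] ray [0.5689 0.2151 0.048 ] body [0.5667 0.2161 0.0312]
50 86 (np.float64(228.25581395348837), np.float64(88.65116279069767)) cloud [0.3777 0.3134 0.0447] ray [0.3778 0.3133 0.046 ] body [0.3789 0.3124 0.0349]
```

View pics/w3.png

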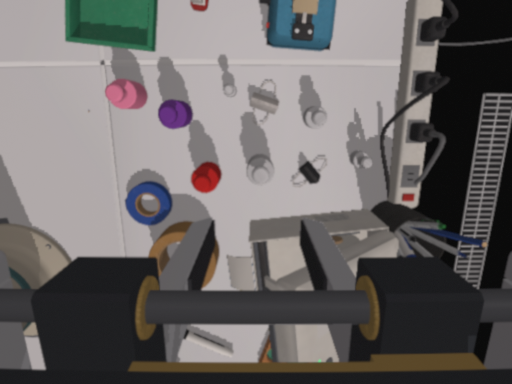

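Run:
```python
from h import *
import pickle
np.set_printoptions(precision=4,suppress=True)
i=pickle.load(open("pics/w3.pkl","rb"));W=cloud(i,np.load("pics/w3d.npy"))
near=np.hypot(W[...,0]-.4186,W[...,1]-.2024)<.025
k=near&(W[...,2]>.062)&(W[...,2]<.082);v,u=np.nonzero(k);print(k.sum(),u.mean(),v.mean(),W[k].mean(0),plane(i,(u.mean(),v.mean()),.071))
```

```text
246 259.4349593495935 174.34552845528455 [0.4193 0.2021 0.0709] [[0.4193 0.2021 0.071 ]]
```

```bash
python3 -m handwheel '[{"ax":0,"ay":0,"az":0,"dx":-11,"dy":3,"dz":0,"claw":55},{"ax":0,"ay":0,"az":0,"dx":0,"dy":0,"dz":55,"claw":55},{"ax":0,"ay":0,"az":0,"dx":0,"dy":0,"dz":55,"claw":55},{"ax":0,"ay":0,"az":0,"dx":0,"dy":0,"dz":55,"claw":55},{"ax":0,"ay":0,"az":0,"dx":0,"dy":0,"dz":40,"claw":55},{"ax":0,"ay":0,"az":0,"dx":0,"dy":0,"dz":25,"claw":55},{"ax":0,"ay":0,"az":0,"dx":0,"dy":0,"dz":10,"claw":55},{"ax":0,"ay":0,"az":0,"dx":0,"dy":0,"dz":0,"claw":55}]' 20; python3 wl.py w4
```

```text
time: 4.18
position: [0.4194, 0.2015, 0.1607]
ee_rot: [2.224, 2.219, -0.001]
contact_force: [-0.2, -0.1, -0.4]
grip_width: 0.0518
[0.4194 0.2015 0.1607] [ 2.2238  2.2188 -0.0008] 4.175 0.05177166337559676
```

View pics/w4.png

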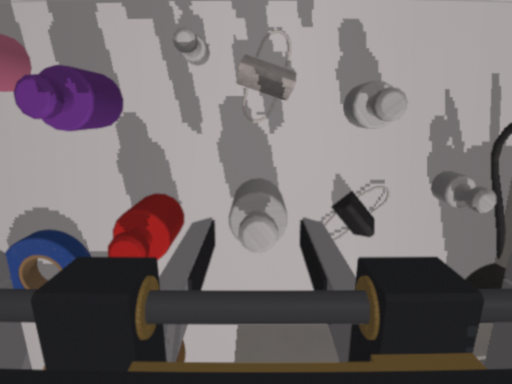

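The 500 g knob sits at (258,232), centred between the jaws. I'll lower the last 14 mm and grip.

```bash
python3 -m handwheel '[{"ax":0,"ay":0,"az":0,"dx":0,"dy":0,"dz":7,"claw":55},{"ax":0,"ay":0,"az":0,"dx":0,"dy":0,"dz":7,"claw":55},{"ax":0,"ay":0,"az":0,"dx":0,"dy":0,"dz":0,"claw":55},{"ax":0,"ay":0,"az":0,"dx":0,"dy":0,"dz":0,"claw":10},{"ax":0,"ay":0,"az":0,"dx":0,"dy":0,"dz":0,"claw":10},{"ax":0,"ay":0,"az":0,"dx":0,"dy":0,"dz":0,"claw":10},{"ax":0,"ay":0,"az":0,"dx":0,"dy":0,"dz":0,"claw":10},{"ax":0,"ay":0,"az":0,"dx":0,"dy":0,"dz":0,"claw":10}]' 35
```

```text
time: 5.22
position: [0.4192, 0.2026, 0.1468]
ee_rot: [2.222, 2.22, 0.001]
contact_force: [1.9, 0.2, 1.3]
grip_width: 0.0223
```

```bash
python3 -m handwheel '[{"ax":0,"ay":0,"az":0,"dx":0,"dy":0,"dz":-10,"claw":10},{"ax":0,"ay":0,"az":0,"dx":0,"dy":0,"dz":-10,"claw":10},{"ax":0,"ay":0,"az":0,"dx":0,"dy":0,"dz":-20,"claw":10},{"ax":0,"ay":0,"az":0,"dx":0,"dy":0,"dz":0,"claw":10}]' 35;  python3 wl.py w5
```

```text
time: 5.72
position: [0.4197, 0.2029, 0.1881]
ee_rot: [2.221, 2.22, 0.005]
contact_force: [0.1, 0.2, -5.0]
grip_width: 0.0221
[0.4197 0.2029 0.1881] [2.221  2.2195 0.0051] 5.725 0.022115233330858595
```

View pics/w5.png

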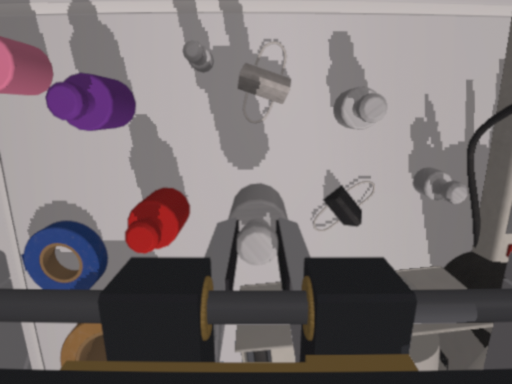

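The weight is held, with 5 N showing on the wrist. Now I'll lift it, carry it over the printer and go above the largest well.

```bash
python3 -m handwheel '[{"ax":0,"ay":0,"az":0,"dx":0,"dy":0,"dz":-40,"claw":10},{"ax":0,"ay":0,"az":0,"dx":0,"dy":0,"dz":-55,"claw":10},{"ax":0,"ay":0,"az":0,"dx":0,"dy":0,"dz":-55,"claw":10},{"ax":0,"ay":0,"az":0,"dx":0,"dy":0,"dz":-50,"claw":10},{"ax":0,"ay":0,"az":0,"dx":0,"dy":0,"dz":-30,"claw":10},{"ax":0,"ay":0,"az":0,"dx":-20,"dy":8,"dz":0,"claw":10},{"ax":0,"ay":0,"az":0,"dx":-40,"dy":18,"dz":0,"claw":10},{"ax":0,"ay":0,"az":0,"dx":-50,"dy":22,"dz":0,"claw":10},{"ax":0,"ay":0,"az":0,"dx":-50,"dy":22,"dz":0,"claw":10},{"ax":0,"ay":0,"az":0,"dx":-50,"dy":22,"dz":0,"claw":10},{"ax":0,"ay":0,"az":0,"dx":-50,"dy":22,"dz":0,"claw":10},{"ax":0,"ay":0,"az":0,"dx":-50,"dy":22,"dz":0,"claw":10},{"ax":0,"ay":0,"az":0,"dx":-40,"dy":18,"dz":0,"claw":10},{"ax":0,"ay":0,"az":0,"dx":-25,"dy":10,"dz":0,"claw":10},{"ax":0,"ay":0,"az":0,"dx":-12,"dy":4,"dz":0,"claw":10},{"ax":0,"ay":0,"az":0,"dx":0,"dy":0,"dz":0,"claw":10}]' 35
```

```text
time: 7.78
position: [0.5864, -0.1842, 0.4162]
ee_rot: [-2.221, -2.22, 0.0]
contact_force: [-0.4, 0.5, -4.8]
grip_width: 0.0222
```

```bash
python3 -m handwheel '[{"ax":0,"ay":0,"az":0,"dx":0,"dy":1.6,"dz":30,"claw":10},{"ax":0,"ay":0,"az":0,"dx":0,"dy":0,"dz":55,"claw":10},{"ax":0,"ay":0,"az":0,"dx":0,"dy":0,"dz":55,"claw":10},{"ax":0,"ay":0,"az":0,"dx":0,"dy":0,"dz":50,"claw":10},{"ax":0,"ay":0,"az":0,"dx":0,"dy":0,"dz":30,"claw":10},{"ax":0,"ay":0,"az":0,"dx":0,"dy":0,"dz":15,"claw":10},{"ax":0,"ay":0,"az":0,"dx":0,"dy":0,"dz":0,"claw":10},{"ax":0,"ay":0,"az":0,"dx":0,"dy":0,"dz":0,"claw":10}]' 35;python3 wl.py w6
```

```text
time: 8.78
position: [0.5892, -0.1846, 0.1836]
ee_rot: [2.219, 2.219, 0.002]
contact_force: [0.2, -0.4, -4.2]
grip_width: 0.022
[ 0.5892 -0.1846  0.1836] [2.2193 2.219  0.0021] 8.775 0.021991991592995187
```

View pics/w6.png

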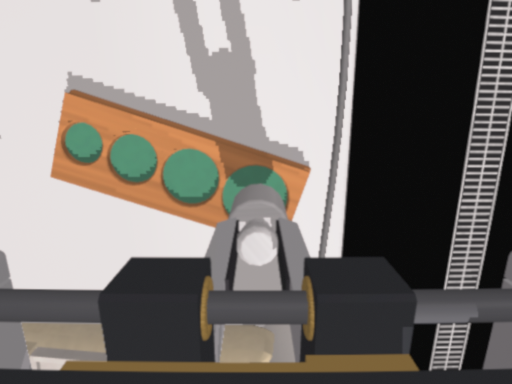

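The weight is centred over the largest well, whose rim shows around (256,193). Lowering.

```bash
python3 -m handwheel '[{"ax":0,"ay":0,"az":0,"dx":0,"dy":-1,"dz":10,"claw":10},{"ax":0,"ay":0,"az":0,"dx":0,"dy":0,"dz":10,"claw":10},{"ax":0,"ay":0,"az":0,"dx":0,"dy":0,"dz":5,"claw":10},{"ax":0,"ay":0,"az":0,"dx":0,"dy":0,"dz":1,"claw":10},{"ax":0,"ay":0,"az":0,"dx":0,"dy":0,"dz":0,"claw":10},{"ax":0,"ay":0,"az":0,"dx":0,"dy":0,"dz":0,"claw":10}]' 35
```

```text
time: 9.57
position: [0.587, -0.1844, 0.1562]
ee_rot: [-2.222, -2.221, 0.0]
contact_force: [-3.0, 1.6, 4.4]
grip_width: 0.0225
```

```bash
python3 -m handwheel '[{"ax":0,"ay":0,"az":0,"dx":0,"dy":0,"dz":0,"claw":30},{"ax":0,"ay":0,"az":0,"dx":0,"dy":0,"dz":0,"claw":40},{"ax":0,"ay":0,"az":0,"dx":0,"dy":0,"dz":0,"claw":50},{"ax":0,"ay":0,"az":0,"dx":0,"dy":0,"dz":0,"claw":50},{"ax":0,"ay":0,"az":0,"dx":0,"dy":0,"dz":-15,"claw":50},{"ax":0,"ay":0,"az":0,"dx":0,"dy":0,"dz":-30,"claw":50},{"ax":0,"ay":0,"az":0,"dx":0,"dy":0,"dz":-50,"claw":50},{"ax":0,"ay":0,"az":0,"dx":0,"dy":0,"dz":0,"claw":50}]' 35;python3 wl.py w7
```

```text
time: 10.58
position: [0.5895, -0.1855, 0.2564]
ee_rot: [2.215, 2.214, 0.006]
contact_force: [-0.4, -0.2, 1.3]
grip_width: 0.0469
[ 0.5895 -0.1855  0.2564] [2.2149 2.2136 0.006 ] 10.575 0.04687462509386044
```

View pics/w7.png

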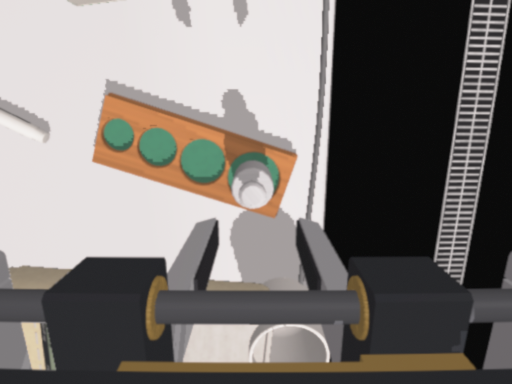

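The 500 g is standing upright in the largest well, knob at (252,194). Next is the 200 g.

```bash
python3 -m handwheel '[{"ax":0,"ay":0,"az":0,"dx":0,"dy":0,"dz":-50,"claw":45},{"ax":0,"ay":0,"az":0,"dx":0,"dy":0,"dz":-50,"claw":45},{"ax":0,"ay":0,"az":0,"dx":0,"dy":0,"dz":-45,"claw":45},{"ax":0,"ay":0,"az":0,"dx":55,"dy":-11,"dz":0,"claw":45},{"ax":0,"ay":0,"az":0,"dx":55,"dy":-11,"dz":0,"claw":45},{"ax":0,"ay":0,"az":0,"dx":55,"dy":-11,"dz":0,"claw":45},{"ax":0,"ay":0,"az":0,"dx":55,"dy":-11,"dz":0,"claw":45},{"ax":0,"ay":0,"az":0,"dx":55,"dy":-11,"dz":0,"claw":45},{"ax":0,"ay":0,"az":0,"dx":55,"dy":-11,"dz":0,"claw":45},{"ax":0,"ay":0,"az":0,"dx":55,"dy":-11,"dz":0,"claw":45},{"ax":0,"ay":0,"az":0,"dx":55,"dy":-11,"dz":0,"claw":45},{"ax":0,"ay":0,"az":0,"dx":22,"dy":-3,"dz":0,"claw":45},{"ax":0,"ay":0,"az":0,"dx":0,"dy":0,"dz":50,"claw":45},{"ax":0,"ay":0,"az":0,"dx":0,"dy":0,"dz":55,"claw":45},{"ax":0,"ay":0,"az":0,"dx":0,"dy":0,"dz":55,"claw":45},{"ax":0,"ay":0,"az":0,"dx":0,"dy":0,"dz":45,"claw":45},{"ax":0,"ay":0,"az":0,"dx":0,"dy":0,"dz":15,"claw":45},{"ax":0,"ay":0,"az":0,"dx":0,"dy":0,"dz":0,"claw":45}]' 35
cat > knob.py <<'E'
from wl import *
c=np.array([float(sys.argv[2]),float(sys.argv[3])]);h=float(sys.argv[4])
k=(np.hypot(W[...,0]-c[0],W[...,1]-c[1])<.02)&(W[...,2]>h-.006)&(W[...,2]<h+.008)
v,u=np.nonzero(k);print(k.sum(),u.mean(),v.mean(),"ray",plane(i,(u.mean(),v.mean()),h-.001))
E
python3 knob.py w8 .498 .2765 .053
```

```text
time: 12.88
position: [0.4963, 0.2774, 0.175]
ee_rot: [-2.222, -2.22, 0.003]
contact_force: [-0.0, 0.4, -0.5]
grip_width: 0.0423
[0.4963 0.2774 0.175 ] [-2.2217 -2.2203  0.0029] 12.875 0.04226704355133663
614 261.19218241042347 216.81758957654722 ray [[0.4992 0.2776 0.052 ]]
```

View pics/w8.png

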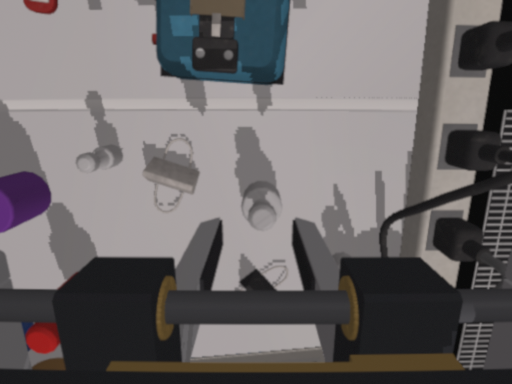

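The 200 g knob is at (261,217), 2–3 mm off centre along the jaws. I'll correct that, lower and grip.

```bash
python3 -m handwheel '[{"ax":0,"ay":0,"az":0,"dx":0,"dy":2,"dz":20,"claw":45},{"ax":0,"ay":0,"az":0,"dx":0,"dy":0,"dz":16,"claw":45},{"ax":0,"ay":0,"az":0,"dx":0,"dy":0,"dz":7,"claw":45},{"ax":0,"ay":0,"az":0,"dx":0,"dy":0,"dz":0,"claw":45},{"ax":0,"ay":0,"az":0,"dx":0,"dy":0,"dz":0,"claw":45}]' 30
```

```text
time: 13.55
position: [0.4989, 0.2777, 0.1332]
ee_rot: [2.222, 2.22, 0.002]
contact_force: [0.4, -0.3, -0.7]
grip_width: 0.0423
```

```bash
python3 -m handwheel '[{"ax":0,"ay":0,"az":0,"dx":0,"dy":0,"dz":5,"claw":45},{"ax":0,"ay":0,"az":0,"dx":0,"dy":0,"dz":0,"claw":45},{"ax":0,"ay":0,"az":0,"dx":0,"dy":0,"dz":0,"claw":8},{"ax":0,"ay":0,"az":0,"dx":0,"dy":0,"dz":0,"claw":8},{"ax":0,"ay":0,"az":0,"dx":0,"dy":0,"dz":0,"claw":8},{"ax":0,"ay":0,"az":0,"dx":0,"dy":0,"dz":0,"claw":8},{"ax":0,"ay":0,"az":0,"dx":0,"dy":0,"dz":0,"claw":8}]' 30
```

```text
time: 14.42
position: [0.4987, 0.2776, 0.1277]
ee_rot: [2.222, 2.221, 0.001]
contact_force: [0.2, -0.1, -0.1]
grip_width: 0.0186
```

```bash
python3 -m handwheel '[{"ax":0,"ay":0,"az":0,"dx":0,"dy":0,"dz":-15,"claw":8},{"ax":0,"ay":0,"az":0,"dx":0,"dy":0,"dz":-40,"claw":8},{"ax":0,"ay":0,"az":0,"dx":0,"dy":0,"dz":-55,"claw":8},{"ax":0,"ay":0,"az":0,"dx":0,"dy":0,"dz":-55,"claw":8},{"ax":0,"ay":0,"az":0,"dx":0,"dy":0,"dz":-55,"claw":8},{"ax":0,"ay":0,"az":0,"dx":0,"dy":0,"dz":-40,"claw":8},{"ax":0,"ay":0,"az":0,"dx":-20,"dy":0,"dz":-12,"claw":8},{"ax":0,"ay":0,"az":0,"dx":-40,"dy":4,"dz":0,"claw":8},{"ax":0,"ay":0,"az":0,"dx":-55,"dy":5,"dz":0,"claw":8},{"ax":0,"ay":0,"az":0,"dx":-55,"dy":5,"dz":0,"claw":8},{"ax":0,"ay":0,"az":0,"dx":-55,"dy":5,"dz":0,"claw":8},{"ax":0,"ay":0,"az":0,"dx":-55,"dy":5,"dz":0,"claw":8},{"ax":0,"ay":0,"az":0,"dx":-55,"dy":5,"dz":0,"claw":8},{"ax":0,"ay":0,"az":0,"dx":-50,"dy":4,"dz":0,"claw":8},{"ax":0,"ay":0,"az":0,"dx":-35,"dy":3,"dz":0,"claw":8},{"ax":0,"ay":0,"az":0,"dx":-20,"dy":0,"dz":0,"claw":8},{"ax":0,"ay":0,"az":0,"dx":-4,"dy":0,"dz":0,"claw":8},{"ax":0,"ay":0,"az":0,"dx":0,"dy":0,"dz":0,"claw":8}]' 30;python3 wells.py w9
```

```text
time: 16.68
position: [0.5338, -0.1657, 0.3993]
ee_rot: [-2.221, -2.22, -0.0]
contact_force: [0.4, -0.2, -2.4]
grip_width: 0.0184
[ 0.5338 -0.1657  0.3993] [-2.2207 -2.2202 -0.0004] 16.675 0.01837877944009308
619.5 (257.7021789550781, 160.17779541015625) (27.957183837890625, 28.331083297729492) [ 0.5348 -0.166   0.0095] [ 0.5338 -0.1659  0.0088]
446.0 (226.98309326171875, 150.1312713623047) (23.819164276123047, 23.994653701782227) [ 0.4886 -0.1508  0.0095] [ 0.4872 -0.1505  0.0099]
294.0 (200.3892364501953, 141.4029998779297) (18.864059448242188, 20.021961212158203) [ 0.4491 -0.1377  0.0095] [ 0.4486 -0.137   0.0101]
159.5 (292.580078125, 171.9723358154297) (30.691713333129883, 32.161521911621094) [ 0.5882 -0.1842  0.0095] [ 0.5824 -0.1747  0.0531]
```

View pics/w9.png

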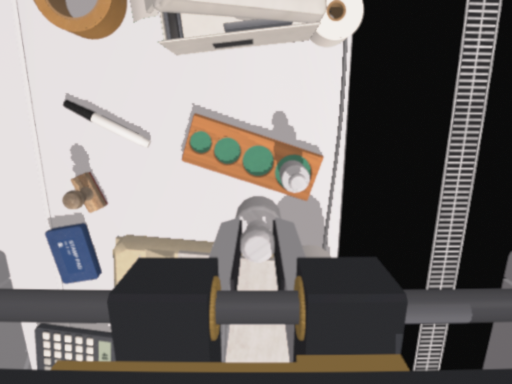

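The 200 g is held upright, and the second well's centre is confirmed at (258,160). Lowering towards it.

```bash
python3 -m handwheel '[{"ax":0,"ay":0,"az":0,"dx":0,"dy":1,"dz":35,"claw":8},{"ax":0,"ay":0,"az":0,"dx":0,"dy":0,"dz":55,"claw":8},{"ax":0,"ay":0,"az":0,"dx":0,"dy":0,"dz":55,"claw":8},{"ax":0,"ay":0,"az":0,"dx":0,"dy":0,"dz":45,"claw":8},{"ax":0,"ay":0,"az":0,"dx":0,"dy":0,"dz":25,"claw":8},{"ax":0,"ay":0,"az":0,"dx":0,"dy":0,"dz":15,"claw":8},{"ax":0,"ay":0,"az":0,"dx":0,"dy":0,"dz":8,"claw":8},{"ax":0,"ay":0,"az":0,"dx":0,"dy":0,"dz":0,"claw":8},{"ax":0,"ay":0,"az":0,"dx":0,"dy":0,"dz":0,"claw":8}]' 30
```

```text
time: 17.85
position: [0.5359, -0.1667, 0.1628]
ee_rot: [2.22, 2.219, 0.001]
contact_force: [0.0, -0.0, -2.9]
grip_width: 0.0183
```

```bash
python3 -m handwheel '[{"ax":0,"ay":0,"az":0,"dx":0,"dy":-1,"dz":12,"claw":8},{"ax":0,"ay":0,"az":0,"dx":0,"dy":0,"dz":8,"claw":8},{"ax":0,"ay":0,"az":0,"dx":0,"dy":0,"dz":4,"claw":8},{"ax":0,"ay":0,"az":0,"dx":0,"dy":0,"dz":1.5,"claw":8},{"ax":0,"ay":0,"az":0,"dx":0,"dy":0,"dz":0,"claw":8},{"ax":0,"ay":0,"az":0,"dx":0,"dy":0,"dz":0,"claw":8}]' 30
```

```text
time: 18.6
position: [0.5341, -0.1664, 0.137]
ee_rot: [-2.222, -2.221, 0.0]
contact_force: [-2.6, 0.6, 4.8]
grip_width: 0.0182
```

```bash
python3 -m handwheel '[{"ax":0,"ay":0,"az":0,"dx":0,"dy":0,"dz":0,"claw":26},{"ax":0,"ay":0,"az":0,"dx":0,"dy":0,"dz":0,"claw":34},{"ax":0,"ay":0,"az":0,"dx":0,"dy":0,"dz":0,"claw":34},{"ax":0,"ay":0,"az":0,"dx":0,"dy":0,"dz":0,"claw":34},{"ax":0,"ay":0,"az":0,"dx":0,"dy":0,"dz":-15,"claw":34},{"ax":0,"ay":0,"az":0,"dx":0,"dy":0,"dz":-30,"claw":34},{"ax":0,"ay":0,"az":0,"dx":0,"dy":0,"dz":-50,"claw":34},{"ax":0,"ay":0,"az":0,"dx":0,"dy":0,"dz":0,"claw":34}]' 30;python3 wl.py w10
```

```text
time: 19.6
position: [0.5365, -0.1675, 0.2362]
ee_rot: [2.215, 2.214, 0.006]
contact_force: [-0.0, 0.1, -0.3]
grip_width: 0.0324
[ 0.5365 -0.1675  0.2362] [2.2152 2.2141 0.0056] 19.6 0.03240868660950301
```

View pics/w10.png

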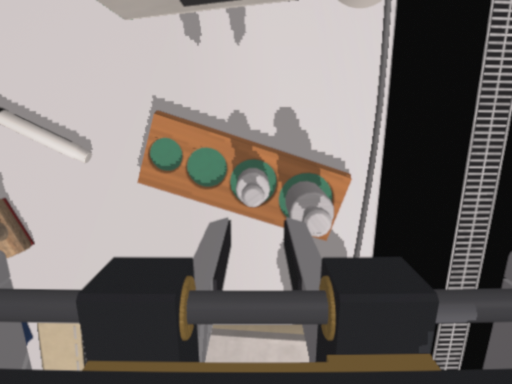

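The 200 g stands upright in the second well, knob at (253,192). Next is the 100 g.

```bash
python3 -m handwheel '[{"ax":0,"ay":0,"az":0,"dx":0,"dy":0,"dz":-55,"claw":36},{"ax":0,"ay":0,"az":0,"dx":0,"dy":0,"dz":-55,"claw":36},{"ax":0,"ay":0,"az":0,"dx":0,"dy":0,"dz":-50,"claw":36},{"ax":0,"ay":0,"az":0,"dx":55,"dy":5,"dz":0,"claw":36},{"ax":0,"ay":0,"az":0,"dx":55,"dy":5,"dz":0,"claw":36},{"ax":0,"ay":0,"az":0,"dx":55,"dy":5,"dz":0,"claw":36},{"ax":0,"ay":0,"az":0,"dx":55,"dy":5,"dz":0,"claw":36},{"ax":0,"ay":0,"az":0,"dx":55,"dy":5,"dz":0,"claw":36},{"ax":0,"ay":0,"az":0,"dx":55,"dy":5,"dz":0,"claw":36},{"ax":0,"ay":0,"az":0,"dx":40,"dy":4,"dz":0,"claw":36},{"ax":0,"ay":0,"az":0,"dx":13,"dy":0,"dz":0,"claw":36},{"ax":0,"ay":0,"az":0,"dx":0,"dy":0,"dz":50,"claw":36},{"ax":0,"ay":0,"az":0,"dx":0,"dy":0,"dz":55,"claw":36},{"ax":0,"ay":0,"az":0,"dx":0,"dy":0,"dz":55,"claw":36},{"ax":0,"ay":0,"az":0,"dx":0,"dy":0,"dz":40,"claw":36},{"ax":0,"ay":0,"az":0,"dx":0,"dy":0,"dz":15,"claw":36},{"ax":0,"ay":0,"az":0,"dx":0,"dy":0,"dz":0,"claw":36},{"ax":0,"ay":0,"az":0,"dx":0,"dy":0,"dz":0,"claw":36}]' 30
python3 knob.py w11 .569 .2155 .048
```

```text
time: 21.9
position: [0.5696, 0.2165, 0.178]
ee_rot: [2.221, 2.219, 0.004]
contact_force: [-0.5, 0.5, 1.0]
grip_width: 0.034
[0.5696 0.2165 0.178 ] [2.2211 2.2191 0.0044] 21.9 0.03404863598695923
413 256.7675544794189 214.32445520581115 ray [[0.5702 0.216  0.047 ]]
```

View pics/w11.png

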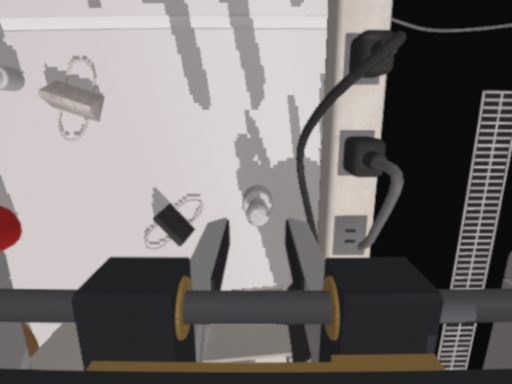

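Run:
```python
from h import *
import pickle
np.set_printoptions(precision=3,suppress=True)
i=pickle.load(open("pics/w11.pkl","rb"));W=cloud(i,np.load("pics/w11d.npy"))
for u,v in((300,140),(299,160),(303,190),(308,210),(315,235)): print(W[v,u-4:u+12:3])
```

```text
[[ 0.603  0.264 -0.   ]
 [ 0.602  0.267  0.025]
 [ 0.604  0.267  0.028]
 [ 0.606  0.267  0.028]
 [ 0.613  0.264  0.   ]
 [ 0.615  0.264 -0.001]]
[[ 0.602  0.248  0.001]
 [ 0.604  0.249  0.008]
 [ 0.606  0.249  0.007]
 [ 0.61   0.248 -0.001]
 [ 0.612  0.248 -0.   ]
 [ 0.615  0.248  0.   ]]
[[ 0.606  0.222  0.001]
 [ 0.609  0.223  0.003]
 [ 0.611  0.222  0.002]
 [ 0.614  0.222 -0.   ]
 [ 0.617  0.222 -0.001]
 [ 0.619  0.222  0.001]]
[[ 0.611  0.205  0.003]
 [ 0.613  0.205  0.004]
 [ 0.616  0.205  0.003]
 [ 0.619  0.205  0.001]
 [ 0.622  0.204 -0.001]
 [ 0.623  0.206  0.006]]
[[0.598 0.225 0.109]
 [0.62  0.183 0.005]
 [0.623 0.182 0.003]
 [0.624 0.185 0.011]
 [0.625 0.189 0.019]
 [0.626 0.191 0.025]]
```

The cable lies flat near the jaw (z below 5 mm at x 0.606 and beyond), so the fingers clear it. Descending.

```bash
python3 -m handwheel '[{"ax":0,"ay":0,"az":0,"dx":0,"dy":0,"dz":25,"claw":36},{"ax":0,"ay":0,"az":0,"dx":0,"dy":0,"dz":20,"claw":36},{"ax":0,"ay":0,"az":0,"dx":0,"dy":0,"dz":5,"claw":36},{"ax":0,"ay":0,"az":0,"dx":0,"dy":0,"dz":0,"claw":36},{"ax":0,"ay":0,"az":0,"dx":0,"dy":0,"dz":0,"claw":36}]' 25
```

```text
time: 22.58
position: [0.5692, 0.2167, 0.1274]
ee_rot: [2.221, 2.22, 0.003]
contact_force: [0.3, 0.5, 0.4]
grip_width: 0.0339
```

```bash
python3 -m handwheel '[{"ax":0,"ay":0,"az":0,"dx":0,"dy":0,"dz":4,"claw":36},{"ax":0,"ay":0,"az":0,"dx":0,"dy":0,"dz":0,"claw":36},{"ax":0,"ay":0,"az":0,"dx":0,"dy":0,"dz":0,"claw":8},{"ax":0,"ay":0,"az":0,"dx":0,"dy":0,"dz":0,"claw":8},{"ax":0,"ay":0,"az":0,"dx":0,"dy":0,"dz":0,"claw":8},{"ax":0,"ay":0,"az":0,"dx":0,"dy":0,"dz":0,"claw":8}]' 25
```

```text
time: 23.32
position: [0.5686, 0.2165, 0.1222]
ee_rot: [2.222, 2.221, 0.0]
contact_force: [0.5, -0.2, -0.2]
grip_width: 0.0157
```

```bash
python3 -m handwheel '[{"ax":0,"ay":0,"az":0,"dx":0,"dy":0,"dz":-15,"claw":8},{"ax":0,"ay":0,"az":0,"dx":0,"dy":0,"dz":-40,"claw":8},{"ax":0,"ay":0,"az":0,"dx":0,"dy":0,"dz":-55,"claw":8},{"ax":0,"ay":0,"az":0,"dx":0,"dy":0,"dz":-55,"claw":8},{"ax":0,"ay":0,"az":0,"dx":0,"dy":0,"dz":-55,"claw":8},{"ax":0,"ay":0,"az":0,"dx":0,"dy":0,"dz":-40,"claw":8},{"ax":0,"ay":0,"az":0,"dx":-20,"dy":-4,"dz":-18,"claw":8},{"ax":0,"ay":0,"az":0,"dx":-40,"dy":-9,"dz":0,"claw":8},{"ax":0,"ay":0,"az":0,"dx":-50,"dy":-11,"dz":0,"claw":8},{"ax":0,"ay":0,"az":0,"dx":-50,"dy":-11,"dz":0,"claw":8},{"ax":0,"ay":0,"az":0,"dx":-50,"dy":-11,"dz":0,"claw":8},{"ax":0,"ay":0,"az":0,"dx":-50,"dy":-11,"dz":0,"claw":8},{"ax":0,"ay":0,"az":0,"dx":-50,"dy":-11,"dz":0,"claw":8},{"ax":0,"ay":0,"az":0,"dx":-35,"dy":-8,"dz":0,"claw":8},{"ax":0,"ay":0,"az":0,"dx":-18,"dy":-4,"dz":0,"claw":8},{"ax":0,"ay":0,"az":0,"dx":-4,"dy":0,"dz":0,"claw":8},{"ax":0,"ay":0,"az":0,"dx":0,"dy":0,"dz":0,"claw":8},{"ax":0,"ay":0,"az":0,"dx":0,"dy":0,"dz":0,"claw":8}]' 25;python3 wells.py w12
```

```text
time: 25.58
position: [0.4885, -0.1494, 0.4001]
ee_rot: [-2.22, -2.222, -0.001]
contact_force: [0.3, -0.2, -0.3]
grip_width: 0.0157
[ 0.4885 -0.1494  0.4001] [-2.22   -2.2224 -0.0005] 25.575 0.015654905162095636
434.5 (257.0600280761719, 160.64971923828125) (23.33883285522461, 23.880189895629883) [ 0.4888 -0.1508  0.0095] [ 0.4887 -0.1497  0.0102]
288.0 (230.81532287597656, 152.0598907470703) (19.038625717163086, 19.45257568359375) [ 0.4492 -0.1377  0.0095] [ 0.4479 -0.1376  0.0097]
```

View pics/w12.png

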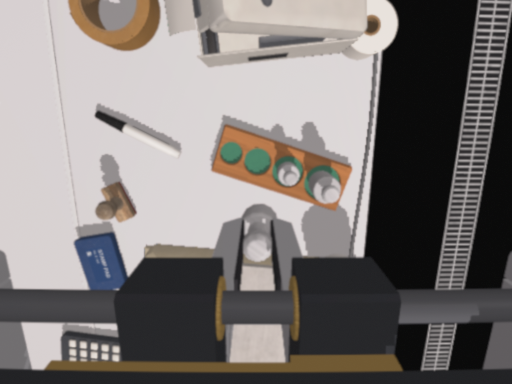

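The 100 g is held upright, and the third well is at (257,161). Lowering.

```bash
python3 -m handwheel '[{"ax":0,"ay":0,"az":0,"dx":-1,"dy":0,"dz":35,"claw":8},{"ax":0,"ay":0,"az":0,"dx":0,"dy":0,"dz":55,"claw":8},{"ax":0,"ay":0,"az":0,"dx":0,"dy":0,"dz":55,"claw":8},{"ax":0,"ay":0,"az":0,"dx":0,"dy":0,"dz":45,"claw":8},{"ax":0,"ay":0,"az":0,"dx":0,"dy":0,"dz":25,"claw":8},{"ax":0,"ay":0,"az":0,"dx":0,"dy":0,"dz":18,"claw":8},{"ax":0,"ay":0,"az":0,"dx":0,"dy":0,"dz":10,"claw":8},{"ax":0,"ay":0,"az":0,"dx":0,"dy":0,"dz":0,"claw":8},{"ax":0,"ay":0,"az":0,"dx":0,"dy":0,"dz":0,"claw":8}]' 25
```

```text
time: 26.75
position: [0.4888, -0.1515, 0.1579]
ee_rot: [2.221, 2.22, 0.001]
contact_force: [0.0, -0.3, 0.1]
grip_width: 0.0154
```

```bash
python3 -m handwheel '[{"ax":0,"ay":0,"az":0,"dx":0,"dy":0,"dz":12,"claw":8},{"ax":0,"ay":0,"az":0,"dx":0,"dy":0,"dz":8,"claw":8},{"ax":0,"ay":0,"az":0,"dx":0,"dy":0,"dz":4,"claw":8},{"ax":0,"ay":0,"az":0,"dx":0,"dy":0,"dz":2,"claw":8},{"ax":0,"ay":0,"az":0,"dx":0,"dy":0,"dz":0,"claw":8},{"ax":0,"ay":0,"az":0,"dx":0,"dy":0,"dz":0,"claw":8}]' 25; python3 wl.py w13
```

```text
time: 27.5
position: [0.4882, -0.1515, 0.1315]
ee_rot: [2.222, 2.221, -0.0]
contact_force: [-1.1, 0.2, 2.4]
grip_width: 0.0157
[ 0.4882 -0.1515  0.1315] [ 2.2218  2.2206 -0.0001] 27.5 0.01566857767056823
```

View pics/w13.png

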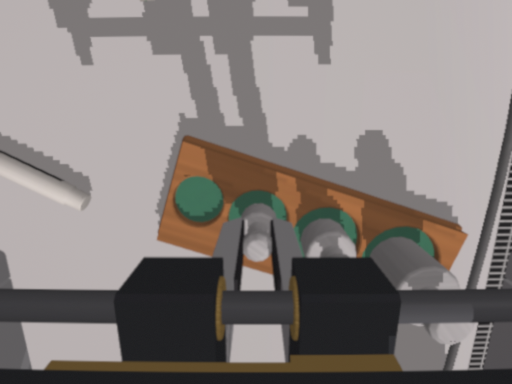

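```bash
python3 -m handwheel '[{"ax":0,"ay":0,"az":0,"dx":0,"dy":0,"dz":0,"claw":22},{"ax":0,"ay":0,"az":0,"dx":0,"dy":0,"dz":0,"claw":27},{"ax":0,"ay":0,"az":0,"dx":0,"dy":0,"dz":0,"claw":27},{"ax":0,"ay":0,"az":0,"dx":0,"dy":0,"dz":0,"claw":27},{"ax":0,"ay":0,"az":0,"dx":0,"dy":0,"dz":-15,"claw":27},{"ax":0,"ay":0,"az":0,"dx":0,"dy":0,"dz":-30,"claw":27},{"ax":0,"ay":0,"az":0,"dx":0,"dy":0,"dz":-50,"claw":27},{"ax":0,"ay":0,"az":0,"dx":0,"dy":0,"dz":0,"claw":27}]' 25;python3 wl.py w14
```

```text
time: 28.55
position: [0.4905, -0.1525, 0.2309]
ee_rot: [2.215, 2.214, 0.005]
contact_force: [0.1, 0.0, -0.5]
grip_width: 0.0256
[ 0.4905 -0.1525  0.2309] [2.2154 2.2142 0.0053] 28.55 0.0255911854476924
```

View pics/w14.png

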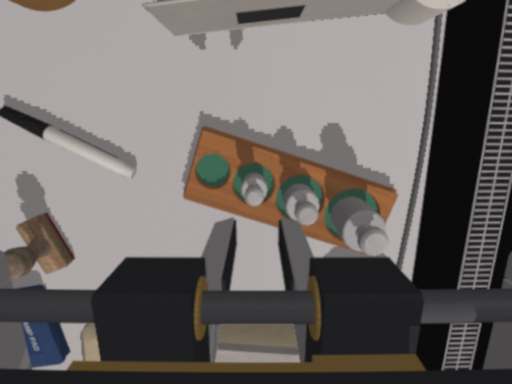

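The 100 g stands upright in the third well, knob at (256,193). Last is the 50 g.

```bash
python3 -m handwheel '[{"ax":0,"ay":0,"az":0,"dx":0,"dy":0,"dz":-55,"claw":32},{"ax":0,"ay":0,"az":0,"dx":0,"dy":0,"dz":-60,"claw":32},{"ax":0,"ay":0,"az":0,"dx":0,"dy":0,"dz":-55,"claw":32},{"ax":0,"ay":0,"az":0,"dx":55,"dy":-13,"dz":0,"claw":32},{"ax":0,"ay":0,"az":0,"dx":55,"dy":-13,"dz":0,"claw":32},{"ax":0,"ay":0,"az":0,"dx":55,"dy":-13,"dz":0,"claw":32},{"ax":0,"ay":0,"az":0,"dx":55,"dy":-13,"dz":0,"claw":32},{"ax":0,"ay":0,"az":0,"dx":55,"dy":-13,"dz":0,"claw":32},{"ax":0,"ay":0,"az":0,"dx":55,"dy":-13,"dz":0,"claw":32},{"ax":0,"ay":0,"az":0,"dx":55,"dy":-13,"dz":0,"claw":32},{"ax":0,"ay":0,"az":0,"dx":55,"dy":-13,"dz":0,"claw":32},{"ax":0,"ay":0,"az":0,"dx":25,"dy":-8,"dz":0,"claw":32},{"ax":0,"ay":0,"az":0,"dx":0,"dy":0,"dz":50,"claw":32},{"ax":0,"ay":0,"az":0,"dx":0,"dy":0,"dz":55,"claw":32},{"ax":0,"ay":0,"az":0,"dx":0,"dy":0,"dz":55,"claw":32},{"ax":0,"ay":0,"az":0,"dx":0,"dy":0,"dz":40,"claw":32},{"ax":0,"ay":0,"az":0,"dx":0,"dy":0,"dz":15,"claw":32},{"ax":0,"ay":0,"az":0,"dx":0,"dy":0,"dz":0,"claw":32},{"ax":0,"ay":0,"az":0,"dx":0,"dy":0,"dz":0,"claw":32}]' 25
python3 knob.py w15 .377 .314 .046
```

```text
time: 30.98
position: [0.3767, 0.3137, 0.1814]
ee_rot: [2.222, 2.221, 0.0]
contact_force: [0.7, -0.6, 0.2]
grip_width: 0.03
[0.3767 0.3137 0.1814] [2.2221 2.2207 0.0003] 30.975 0.03001967126518183
276 256.2282608695652 209.8695652173913 ray [[0.3765 0.3147 0.045 ]]
```

View pics/w15.png

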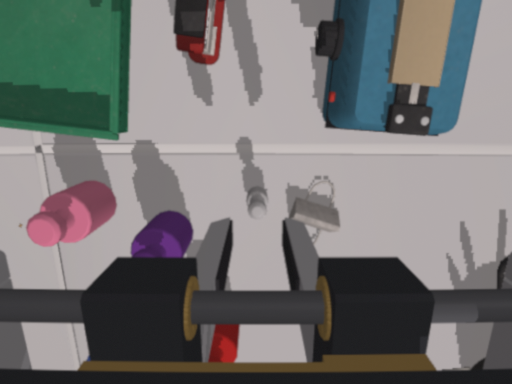

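The 50 g knob is at (256,210), centred. The binder clip's edge is close to the right jaw, so I'll narrow the opening a little before going down.

```bash
python3 -m handwheel '[{"ax":0,"ay":0,"az":0,"dx":1,"dy":0,"dz":25,"claw":27},{"ax":0,"ay":0,"az":0,"dx":0,"dy":0,"dz":20,"claw":27},{"ax":0,"ay":0,"az":0,"dx":0,"dy":0,"dz":8,"claw":27},{"ax":0,"ay":0,"az":0,"dx":0,"dy":0,"dz":0,"claw":27},{"ax":0,"ay":0,"az":0,"dx":0,"dy":0,"dz":0,"claw":27}]' 20
```

```text
time: 31.65
position: [0.3771, 0.3149, 0.129]
ee_rot: [2.222, 2.22, 0.003]
contact_force: [-0.2, 0.4, 0.1]
grip_width: 0.0255
```

```bash
python3 -m handwheel '[{"ax":0,"ay":0,"az":0,"dx":0,"dy":0,"dz":7,"claw":27},{"ax":0,"ay":0,"az":0,"dx":0,"dy":0,"dz":0,"claw":27},{"ax":0,"ay":0,"az":0,"dx":0,"dy":0,"dz":0,"claw":6},{"ax":0,"ay":0,"az":0,"dx":0,"dy":0,"dz":0,"claw":6},{"ax":0,"ay":0,"az":0,"dx":0,"dy":0,"dz":0,"claw":6},{"ax":0,"ay":0,"az":0,"dx":0,"dy":0,"dz":0,"claw":6}]' 20
```

```text
time: 32.4
position: [0.3766, 0.3146, 0.1212]
ee_rot: [2.222, 2.221, 0.0]
contact_force: [0.1, -0.5, 0.4]
grip_width: 0.0127
```

```bash
python3 -m handwheel '[{"ax":0,"ay":0,"az":0,"dx":0,"dy":0,"dz":-15,"claw":6},{"ax":0,"ay":0,"az":0,"dx":0,"dy":0,"dz":-40,"claw":6},{"ax":0,"ay":0,"az":0,"dx":0,"dy":0,"dz":-55,"claw":6},{"ax":0,"ay":0,"az":0,"dx":0,"dy":0,"dz":-55,"claw":6},{"ax":0,"ay":0,"az":0,"dx":0,"dy":0,"dz":-55,"claw":6},{"ax":0,"ay":0,"az":0,"dx":0,"dy":0,"dz":-40,"claw":6},{"ax":0,"ay":0,"az":0,"dx":-20,"dy":3,"dz":-20,"claw":6},{"ax":0,"ay":0,"az":0,"dx":-40,"dy":6,"dz":0,"claw":6},{"ax":0,"ay":0,"az":0,"dx":-55,"dy":9,"dz":0,"claw":6},{"ax":0,"ay":0,"az":0,"dx":-55,"dy":9,"dz":0,"claw":6},{"ax":0,"ay":0,"az":0,"dx":-55,"dy":9,"dz":0,"claw":6},{"ax":0,"ay":0,"az":0,"dx":-55,"dy":9,"dz":0,"claw":6},{"ax":0,"ay":0,"az":0,"dx":-55,"dy":9,"dz":0,"claw":6},{"ax":0,"ay":0,"az":0,"dx":-50,"dy":9,"dz":0,"claw":6},{"ax":0,"ay":0,"az":0,"dx":-40,"dy":6,"dz":0,"claw":6},{"ax":0,"ay":0,"az":0,"dx":-20,"dy":3,"dz":0,"claw":6},{"ax":0,"ay":0,"az":0,"dx":-7,"dy":0,"dz":0,"claw":6},{"ax":0,"ay":0,"az":0,"dx":0,"dy":0,"dz":0,"claw":6},{"ax":0,"ay":0,"az":0,"dx":0,"dy":0,"dz":0,"claw":6}]' 20;python3 wells.py w16
```

```text
time: 34.78
position: [0.4481, -0.1362, 0.4013]
ee_rot: [-2.22, -2.222, -0.001]
contact_force: [-0.1, 0.2, -0.1]
grip_width: 0.0122
[ 0.4481 -0.1362  0.4013] [-2.2202 -2.2224 -0.0008] 34.775 0.012237867064604526
278.0 (257.5751037597656, 160.68760681152344) (18.608348846435547, 19.25059700012207) [ 0.4493 -0.1378  0.0095] [ 0.4484 -0.1367  0.01  ]
```

View pics/w16.png

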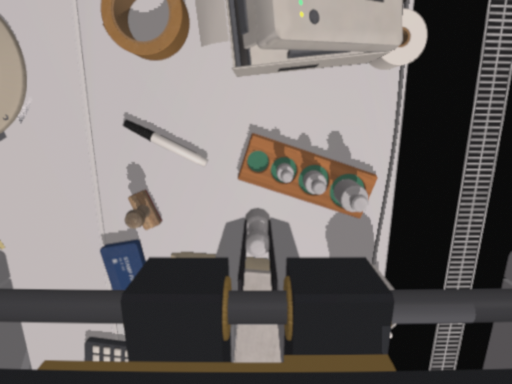

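The 50 g is held upright, and the smallest well is at (258,161). Lowering.

```bash
python3 -m handwheel '[{"ax":0,"ay":0,"az":0,"dx":-1.5,"dy":1,"dz":35,"claw":6},{"ax":0,"ay":0,"az":0,"dx":0,"dy":0,"dz":55,"claw":6},{"ax":0,"ay":0,"az":0,"dx":0,"dy":0,"dz":55,"claw":6},{"ax":0,"ay":0,"az":0,"dx":0,"dy":0,"dz":45,"claw":6},{"ax":0,"ay":0,"az":0,"dx":0,"dy":0,"dz":25,"claw":6},{"ax":0,"ay":0,"az":0,"dx":0,"dy":0,"dz":18,"claw":6},{"ax":0,"ay":0,"az":0,"dx":0,"dy":0,"dz":10,"claw":6},{"ax":0,"ay":0,"az":0,"dx":0,"dy":0,"dz":0,"claw":6},{"ax":0,"ay":0,"az":0,"dx":0,"dy":0,"dz":0,"claw":6}]' 20
```

```text
time: 35.95
position: [0.4498, -0.139, 0.1589]
ee_rot: [2.22, 2.22, 0.001]
contact_force: [-0.7, 0.1, 0.1]
grip_width: 0.013
```

```bash
python3 -m handwheel '[{"ax":0,"ay":0,"az":0,"dx":1,"dy":0,"dz":12,"claw":6},{"ax":0,"ay":0,"az":0,"dx":0,"dy":0,"dz":8,"claw":6},{"ax":0,"ay":0,"az":0,"dx":0,"dy":0,"dz":5,"claw":6},{"ax":0,"ay":0,"az":0,"dx":0,"dy":0,"dz":3,"claw":6},{"ax":0,"ay":0,"az":0,"dx":0,"dy":0,"dz":0,"claw":6},{"ax":0,"ay":0,"az":0,"dx":0,"dy":0,"dz":0,"claw":6}]' 20;python3 wl.py w17
```

```text
time: 36.7
position: [0.4493, -0.1381, 0.1306]
ee_rot: [2.222, 2.221, -0.0]
contact_force: [-0.9, 0.7, 6.0]
grip_width: 0.0129
[ 0.4493 -0.1381  0.1306] [ 2.2218  2.2205 -0.0001] 36.7 0.012906475670917414
```

View pics/w17.png

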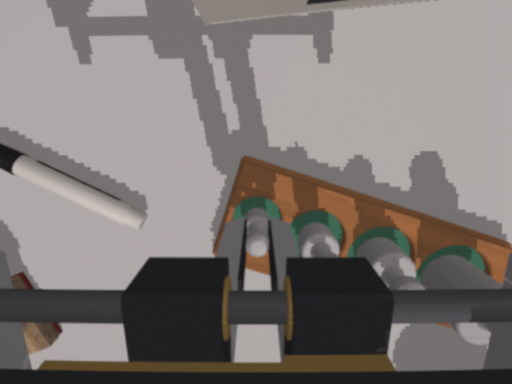

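```bash
python3 -m handwheel '[{"ax":0,"ay":0,"az":0,"dx":0,"dy":0,"dz":0,"claw":18},{"ax":0,"ay":0,"az":0,"dx":0,"dy":0,"dz":0,"claw":22},{"ax":0,"ay":0,"az":0,"dx":0,"dy":0,"dz":0,"claw":22},{"ax":0,"ay":0,"az":0,"dx":0,"dy":0,"dz":0,"claw":22},{"ax":0,"ay":0,"az":0,"dx":0,"dy":0,"dz":-15,"claw":22},{"ax":0,"ay":0,"az":0,"dx":0,"dy":0,"dz":-30,"claw":22},{"ax":0,"ay":0,"az":0,"dx":0,"dy":0,"dz":-50,"claw":22},{"ax":0,"ay":0,"az":0,"dx":0,"dy":0,"dz":-50,"claw":22},{"ax":0,"ay":0,"az":0,"dx":0,"dy":0,"dz":-20,"claw":22},{"ax":0,"ay":0,"az":0,"dx":0,"dy":0,"dz":0,"claw":22},{"ax":0,"ay":0,"az":0,"dx":0,"dy":0,"dz":0,"claw":22}]' 20
cat > chk.py <<'E'
from wl import *
for n,c,h in(("500",(.588,-.184),.072),("200",(.535,-.166),.053),("100",(.489,-.151),.048),("50",(.449,-.138),.046)):
    D=np.hypot(W[...,0]-c[0],W[...,1]-c[1]);H=h+.0095
    k=(D<.024)&(abs(W[...,2]-H)<.006)
    v,u=np.nonzero(k);print(n,k.sum(),np.median(W[k][:,2])-H,"knob top off centre mm",1000*(plane(i,(u.mean(),v.mean()),H-.001)[0][:2]-c))
E
python3 chk.py w18
```

```text
time: 38.12
position: [0.4486, -0.1377, 0.294]
ee_rot: [-2.221, -2.219, 0.001]
contact_force: [1.0, -0.2, 0.4]
grip_width: 0.0207
[ 0.4486 -0.1377  0.294 ] [-2.2207 -2.2194  0.0012] 38.125 0.020707610476392753
500 402 -0.0009607509249612012 knob top off centre mm [-2.4444  0.418 ]
200 273 -0.0009914614931837984 knob top off centre mm [-2.0361 -0.5867]
100 194 -0.0009667825242757888 knob top off centre mm [-0.5048 -1.3173]
50 132 -0.0011768073243866584 knob top off centre mm [-0.4777 -0.2465]
```

View pics/w18.png

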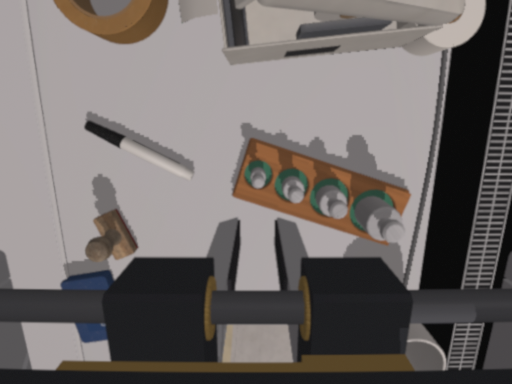

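The view shows all four weights upright in their own wells, with knobs from (258,178) to (391,231). Each knob top is within 2.5 mm of its well centre and at the right height to about 1 mm. The gripper is clear of everything, so I'm handing in.

Run:
```python
from station import robot
s=robot.get_state();print(s["time"],s["contact_force"],s["joint_vel"].round(3));print(robot.sign_off())
```

```text
38.175 [ 0.03123921  0.82199599 -0.32394621] [ 0.     0.008  0.002  0.     0.003 -0.002]
the job is handed in; nothing more can be done
None
```

All four check weights are in their wooden block, largest to smallest, each in the well of its own size. I handed the job in at 38.2 s of the 112 s allowed. I picked each weight up by its knob, carried it over the printer, and lowered it until the wrist force showed it touching its pad.

In the last wrist picture all four stood upright. I measured each knob top against its well centre:

| Weight | Off centre (mm) | Height error (mm) |
|---|---|---|
| 500 g | 2.5 | about −1 |
| 200 g | 2.1 | about −1 |
| 100 g | 1.4 | about −1 |
| 50 g | 0.5 | about −1.2 |

- **Limits:** the off-centre limit is 10.5 mm and the height limit is 3 mm. I judged uprightness from the picture and the knob positions and did not measure a lean angle.
- **Clearance:** at hand-in the gripper was open and well above the block, and its force reading was under 1 N.
- **Refused call:** my first move was rejected because every row needs all seven keys. Nothing moved.
- **Grip width:** the gripper read 1–2 mm narrower than the knobs. I put that down to the fingers flexing, and every hold was firm.

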